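# Snap six vial caps home in one pass along the row

### The job

The six amber vials in the white rack are about to go into the water bath, but their blue snap caps are only sitting loosely on the necks. With a fingertip, run once along the row starting at the orange-clip end, gently pressing each cap fully home before you go on to the next, and keep the fingertip close over the row, no more than 3 cm above the caps, until the last one is home. Do not pick anything up: the vials stay standing in the rack, the rack stays where it is, and the things lying around it are left alone.

Things in the scene. Friction and masses are not known exactly. Their poses are not given: they have to be found in the camera images.
- rack: white two-tier vial rack, loose on the bench, 0.9 kg, 50 mm wide (its x) and 242 mm long (its y), 42 mm high at its end cheeks (the orange clip on top of one reaches 47 mm). Origin: centre of the underside; z up; +y points along the row to the end with the orange clip. Six vials stand in one straight row along y at x = 0, 36 mm apart: position 1 at y = +90 mm, beside the orange clip, down to position 6 at y = -90 mm.
- vial_1: amber glass vial at position 1 (next to the orange clip), loose in its hole, 22.5 mm across; it stands on the rack's lower tier 8 mm above the bench; origin: centre of its underside, z up. Its blue snap cap slides on its neck.
- vial_2: amber glass vial at position 2 (counted from the orange clip), loose in its hole, 22.5 mm across; it stands on the rack's lower tier 8 mm above the bench; origin: centre of its underside, z up. Its blue snap cap slides on its neck.
- vial_3: amber glass vial at position 3 (counted from the orange clip), loose in its hole, 22.5 mm across; it stands on the rack's lower tier 8 mm above the bench; origin: centre of its underside, z up. Its blue snap cap slides on its neck.
- vial_4: amber glass vial at position 4 (counted from the orange clip), loose in its hole, 22.5 mm across; it stands on the rack's lower tier 8 mm above the bench; origin: centre of its underside, z up. Its blue snap cap slides on its neck.
- vial_5: amber glass vial at position 5 (counted from the orange clip), loose in its hole, 22.5 mm across; it stands on the rack's lower tier 8 mm above the bench; origin: centre of its underside, z up. Its blue snap cap slides on its neck.
- vial_6: amber glass vial at position 6 (the far end of the row), loose in its hole, 22.5 mm across; it stands on the rack's lower tier 8 mm above the bench; origin: centre of its underside, z up. Its blue snap cap slides on its neck.
- cap_1_top (a point): centre of the flat top of the blue snap cap on vial 1 (cap 21 mm across, 9 mm high, bevelled top edge). It is 64 mm above the bench with the cap fully raised, 58 mm when fully home.
- cap_1 (a joint): how far cap 1 has been pressed down its neck, m: 0 = fully raised, 0.006 = fully home against a stop. It starts 0 to 0.002. It moves straight down, resists with about 5 N of friction all the way (a little more if pushed fast) and stays where it is left.
- cap_2_top (a point): centre of the flat top of the blue snap cap on vial 2 (cap 21 mm across, 9 mm high, bevelled top edge). It is 64 mm above the bench with the cap fully raised, 58 mm when fully home.
- cap_2 (a joint): how far cap 2 has been pressed down its neck, m: 0 = fully raised, 0.006 = fully home against a stop. It starts 0 to 0.002. It moves straight down, resists with about 5 N of friction all the way (a little more if pushed fast) and stays where it is left.
- cap_3_top (a point): centre of the flat top of the blue snap cap on vial 3 (cap 21 mm across, 9 mm high, bevelled top edge). It is 64 mm above the bench with the cap fully raised, 58 mm when fully home.
- cap_3 (a joint): how far cap 3 has been pressed down its neck, m: 0 = fully raised, 0.006 = fully home against a stop. It starts 0 to 0.002. It moves straight down, resists with about 5 N of friction all the way (a little more if pushed fast) and stays where it is left.
- cap_4_top (a point): centre of the flat top of the blue snap cap on vial 4 (cap 21 mm across, 9 mm high, bevelled top edge). It is 64 mm above the bench with the cap fully raised, 58 mm when fully home.
- cap_4 (a joint): how far cap 4 has been pressed down its neck, m: 0 = fully raised, 0.006 = fully home against a stop. It starts 0 to 0.002. It moves straight down, resists with about 5 N of friction all the way (a little more if pushed fast) and stays where it is left.
- cap_5_top (a point): centre of the flat top of the blue snap cap on vial 5 (cap 21 mm across, 9 mm high, bevelled top edge). It is 64 mm above the bench with the cap fully raised, 58 mm when fully home.
- cap_5 (a joint): how far cap 5 has been pressed down its neck, m: 0 = fully raised, 0.006 = fully home against a stop. It starts 0 to 0.002. It moves straight down, resists with about 5 N of friction all the way (a little more if pushed fast) and stays where it is left.
- cap_6_top (a point): centre of the flat top of the blue snap cap on vial 6 (cap 21 mm across, 9 mm high, bevelled top edge). It is 64 mm above the bench with the cap fully raised, 58 mm when fully home.
- cap_6 (a joint): how far cap 6 has been pressed down its neck, m: 0 = fully raised, 0.006 = fully home against a stop. It starts 0 to 0.002. It moves straight down, resists with about 5 N of friction all the way (a little more if pushed fast) and stays where it is left.
- tweezers: steel tweezers, 123 mm long, lying flat behind the rack; origin under the middle; loose, to be left alone
- spare_vial: white plastic vial with white screw cap, 27 x 27 x 52 mm, standing behind the rack; origin under its centre; loose, to be left alone
- red_vial: white plastic vial with red screw cap, 32 x 32 x 75 mm; origin under its centre; loose, to be left alone
- tray: shallow white tray with tips and syringes in it, 102 x 121 x 28 mm; origin under its centre; loose, to be left alone
Mind the look-alikes: they are no part of the job. Leave any yellow look-alike of the vial_4 alone. Leave any yellow look-alike of the vial_1 alone.

How it is judged:
On the way, in this order (a step that is already met when the one before it is completed fails the run):
1. cap 1 is pressed home (the one beside the orange clip) (value of joint cap_1 above 0.0048 m), for 0.1 s.
2. cap 2 is pressed home next in the row (value of joint cap_2 above 0.0048 m), for 0.1 s.
3. cap 3 is pressed home next in the row (value of joint cap_3 above 0.0048 m), for 0.1 s.
4. cap 4 is pressed home next in the row (value of joint cap_4 above 0.0048 m), for 0.1 s.
5. cap 5 is pressed home next in the row (value of joint cap_5 above 0.0048 m), for 0.1 s.
6. cap 6 is pressed home next in the row (value of joint cap_6 above 0.0048 m), for 0.1 s.
At the end, for the whole second after the job is handed in: all six caps are pressed down at least 4.8 of their 6 mm; every vial stands at rest and upright (within 0.12 rad) in its own hole within 8 mm of its place; the rack is at rest, level (within 0.05 rad), and within 30 mm of where it stood (value of joint each of cap_1, cap_2, cap_3, cap_4, cap_5, cap_6 above 0.0048 m and angle between each of vial_1, vial_2, vial_3, vial_4, vial_5, vial_6's own z axis and vertical below 0.12 rad and not (x of vial_1 in the frame of rack above 0.008 m or x of vial_1 in the frame of rack below -0.008 m or y of vial_1 in the frame of rack above 0.098 m or y of vial_1 in the frame of rack below 0.082 m or z of vial_1 in the frame of rack above 0.016 m or z of vial_1 in the frame of rack below 0 m) and linear speed of each of vial_1, vial_2, vial_3, vial_4, vial_5, vial_6, rack below 0.02 m/s and not (x of vial_2 in the frame of rack above 0.008 m or x of vial_2 in the frame of rack below -0.008 m or y of vial_2 in the frame of rack above 0.062 m or y of vial_2 in the frame of rack below 0.046 m or z of vial_2 in the frame of rack above 0.016 m or z of vial_2 in the frame of rack below 0 m) and not (x of vial_3 in the frame of rack above 0.008 m or x of vial_3 in the frame of rack below -0.008 m or y of vial_3 in the frame of rack above 0.026 m or y of vial_3 in the frame of rack below 0.01 m or z of vial_3 in the frame of rack above 0.016 m or z of vial_3 in the frame of rack below 0 m) and not (x of vial_4 in the frame of rack above 0.008 m or x of vial_4 in the frame of rack below -0.008 m or y of vial_4 in the frame of rack above -0.01 m or y of vial_4 in the frame of rack below -0.026 m or z of vial_4 in the frame of rack above 0.016 m or z of vial_4 in the frame of rack below 0 m) and not (x of vial_5 in the frame of rack above 0.008 m or x of vial_5 in the frame of rack below -0.008 m or y of vial_5 in the frame of rack above -0.046 m or y of vial_5 in the frame of rack below -0.062 m or z of vial_5 in the frame of rack above 0.016 m or z of vial_5 in the frame of rack below 0 m) and not (x of vial_6 in the frame of rack above 0.008 m or x of vial_6 in the frame of rack below -0.008 m or y of vial_6 in the frame of rack above -0.082 m or y of vial_6 in the frame of rack below -0.098 m or z of vial_6 in the frame of rack above 0.016 m or z of vial_6 in the frame of rack below 0 m) and distance of rack from where it was at the start of the episode below 0.03 m and angle between rack's own z axis and vertical below 0.05 rad); the robot touches nothing.
It fails at once if a vial is lifted more than 12 mm out of its place, or tipped out ((x of vial_1 in the frame of rack above 0.012 m or x of vial_1 in the frame of rack below -0.012 m or y of vial_1 in the frame of rack above 0.102 m or y of vial_1 in the frame of rack below 0.078 m or z of vial_1 in the frame of rack above 0.02 m or z of vial_1 in the frame of rack below -0.004 m) or (x of vial_2 in the frame of rack above 0.012 m or x of vial_2 in the frame of rack below -0.012 m or y of vial_2 in the frame of rack above 0.066 m or y of vial_2 in the frame of rack below 0.042 m or z of vial_2 in the frame of rack above 0.02 m or z of vial_2 in the frame of rack below -0.004 m) or (x of vial_3 in the frame of rack above 0.012 m or x of vial_3 in the frame of rack below -0.012 m or y of vial_3 in the frame of rack above 0.03 m or y of vial_3 in the frame of rack below 0.006 m or z of vial_3 in the frame of rack above 0.02 m or z of vial_3 in the frame of rack below -0.004 m) or (x of vial_4 in the frame of rack above 0.012 m or x of vial_4 in the frame of rack below -0.012 m or y of vial_4 in the frame of rack above -0.006 m or y of vial_4 in the frame of rack below -0.03 m or z of vial_4 in the frame of rack above 0.02 m or z of vial_4 in the frame of rack below -0.004 m) or (x of vial_5 in the frame of rack above 0.012 m or x of vial_5 in the frame of rack below -0.012 m or y of vial_5 in the frame of rack above -0.042 m or y of vial_5 in the frame of rack below -0.066 m or z of vial_5 in the frame of rack above 0.02 m or z of vial_5 in the frame of rack below -0.004 m) or (x of vial_6 in the frame of rack above 0.012 m or x of vial_6 in the frame of rack below -0.012 m or y of vial_6 in the frame of rack above -0.078 m or y of vial_6 in the frame of rack below -0.102 m or z of vial_6 in the frame of rack above 0.02 m or z of vial_6 in the frame of rack below -0.004 m)).
It fails at once if the rack is lifted 15 mm, tipped 0.15 rad or shoved 40 mm (height (world z) of rack above 0.015 m or angle between rack's own z axis and vertical above 0.15 rad or distance of rack from where it was at the start of the episode above 0.04 m).
It fails at once if a vial or its cap is pressed with more than 40 N (contact force between the fingers and vial_1 above 40 N or contact force between the fingers and vial_2 above 40 N or contact force between the fingers and vial_3 above 40 N or contact force between the fingers and vial_4 above 40 N or contact force between the fingers and vial_5 above 40 N or contact force between the fingers and vial_6 above 40 N).
It fails at once if the hand leaves the row before the last cap is home (tips over 35 mm above the caps, or 60 mm to the side) (value of joint cap_1 above 0.0048 m and not (value of joint cap_6 above 0.0048 m) and (z of the grasp point in the frame of rack above 0.12 m or x of the grasp point in the frame of rack above 0.06 m or x of the grasp point in the frame of rack below -0.06 m)).
It fails at once if one of the things lying around is moved more than 30 mm (distance of any of tweezers, spare_vial, red_vial, tray from where it was at the start of the episode above 0.03 m).
It also fails if it takes over 51 s, if anything falls off the work surface, if the arm or the gripper's body presses on something with over 40 N, if the wrist force passes 120 N, or if a joint passes its speed limit or range.

### The arm

A 6-joint arm with a two-finger parallel gripper is mounted at the origin on a cart in front of the work surface, level with it; the furniture and walls round the work are solid. World frame = base frame: x ahead of the robot, y to its left, z up, the work surface at z = 0. Lengths are in m, angles in rad, forces in N, time in s.
With the tool pointing down it reaches from about 0.4 to 0.825 m from the base axis. Payload 7 kg.
Tool frame: the origin (TCP) lies on the mounting face of the last link; the fingertips stand 178 mm ahead of it and the grasp point (between the pads) lies 159 mm ahead of it; z points along the fingers, y is the direction in which the jaws open and shut (so a half turn about z gives the same grasp; the last joint's range is limited). The gripper opens to 88 mm and grips with 3 to 60 N. Pads are 19 mm wide; open, the fingers measure 130 mm over their backs; the gripper's body (78 mm by 193 mm) begins 47 mm behind the grasp point.
Start: joints at [-0.922, 0.359, 0.012, 0, -1.224, -0.288], TCP at [0.238, -0.632, 0.405] pointing down, gripper open.
Joint ranges: [-3.07, 3.07], [-1.43, 2.12], [-1.02, 1.25], [-3.03, 1.67], [-3.05, -0], [-3.03, 3.03]. Speed limits (rad/s): [2.39, 2.39, 3.01, 3.14, 3.14, 3.14].

### API

Orientations are given as [roll, pitch, yaw] about the fixed x, y, z axes, in that order (R = Rz(yaw) Ry(pitch) Rx(roll)).
In Python, from station import * gives the robot as it stands.
- The arm moves only by the tool arm_command, never from a script. Its argument "targets" is a list of rows, each a list of 3 entries, a list of its own where there are three numbers: the turn, a rotation vector about the world's x, y, z in rad, then the shift along the world's x, y, z in mm, then the closure, from 0 (fully open) to 1 (shut). In form: [[[wx, wy, wz], [tx, ty, tz], fingers], ...]. A call has 1 to 8 rows; each row shifts and turns the commanded pose from where the row before left it; what a row does not reach is not made up. A row lasts 1/10 s, in which the tool goes at most 50 mm and 8.59 degrees, less where a joint would pass 70% of its speed; a pose out of reach is approached as far as the arm can. A call with a gripper value outside its range is refused whole. The fingers move at their own pace and stop on an object; "squeeze" is the grip in N (left out, the last holds). Time passes only in rows, so rows that do not move let the fingers close. It gives the time, the measured TCP pose, the force and the opening at its end, in the units of the state.
- get_state(): the state, without advancing time (a new reading comes with each control period).
- grab_frame(name): name is "side" or "top" or "wrist"; returns (picture, depth): 384x512x3 uint8, red, green, blue; 384x512 float32, m along the optical axis (not along the pixel's ray), 0 where there is no reading.
- camera_params(name): a dict with "mtx" (3x3 intrinsics, pixels), "k1" (the pictures are not rectified: a ray, as slopes to the right and down, at radius r is drawn at 1 + k1 r^2 times it, then the intrinsics apply), "eye" and "orientation" of the camera in the world. Camera axes: x right, y down, z forward; pixel columns grow to the right and rows downward; lengths in m; the calibration is good to about 2 mm. A picture is of the moment at which its call begins: read the wrist's pose just before it. camera_params takes no time and is no camera call; for the wrist camera it gives the pose at the moment of the call.
- job_done(): hands the job in, once; it reports no verdict.
The state is a dict: "t": time; "q": joint angles; "qd": joint speeds; "joint_efforts": joint torques, N m; "eef_pos": TCP position; "ee_rot": TCP orientation; "force": force on the tool from outside, world axes, zero at the start; "moment": the same for the moment, N m; "width": finger opening in m.
Only numpy, scipy, OpenCV 4.12 (cv2) and the standard library are available. Lean on these libraries where they do the work, as an engineer would, in place of code of your own. Each camera call takes 0.05 s, during which the arm holds its last target.

## Working session

There is one attempt and no reset: what is moved stays moved. The work goes in short steps, Python scripts to look and compute and a tool call to move; the robot and the scene stay as the last step left them, time stands still between calls to the robot, and variables do not carry over. Pictures are saved under pics/ and viewed, and the job is handed in when it is done.

Besides the shell and the picture viewer there is one more tool, called after ">>>" by a JSON object that holds its "op" and its "data". arm_command: Moves the arm, as the interface text tells. Its arguments: {"type":"object","properties":{"targets":{"type":"array"},"squeeze":{"type":"number"}},"required":["targets"]}

```bash
mkdir -p pics; ls; python3 - <<'E'
from station import *
import cv2
print(get_state())
for n in ("side","top","wrist"):
    p=camera_params(n); print(n,p)
    im,d=grab_frame(n); import numpy as np
    np.savez(f"pics/{n}0.npz",im=im,d=d)
    cv2.imwrite(f"pics/{n}0.png",im[:,:,::-1])
E
```

```text
pics
{'t': 0.0, 'q': array([-9.21907502e-01,  3.59392688e-01,  1.10662649e-02, -3.56182927e-04,
       -1.22409215e+00, -2.88110037e-01]), 'qd': array([ 8.48984123e-04,  1.47194951e-04, -9.09169810e-05, -8.42919981e-05,
        1.91355923e-04,  6.68699300e-04]), 'joint_efforts': array([ 9.81593876e-04, -5.82720029e+01,  2.93059373e+01,  6.99721813e+00,
        6.92273868e-03, -1.37515135e-04]), 'eef_pos': array([ 0.23821693, -0.63136326,  0.40372082]), 'ee_rot': array([ 3.13994212e+00, -1.39959557e-04, -2.78093505e+00]), 'force': array([-0.6035038 ,  0.66555297, -0.31933569]), 'moment': array([-0.00336949,  0.06066932,  0.03185324]), 'width': 0.08757614821171869}
side {'mtx': array([[438.76090787,   0.        , 253.96138709],
       [  0.        , 438.76090787, 191.29921832],
       [  0.        ,   0.        ,   1.        ]]), 'k1': -0.14607073351717087, 'eye': array([0.24424708, 0.68909332, 0.56238643]), 'orientation': array([-2.11105949,  0.00708255, -2.7273685 ])}
top {'mtx': array([[466.10458075,   0.        , 253.94783172],
       [  0.        , 466.10458075, 191.25995455],
       [  0.        ,   0.        ,   1.        ]]), 'k1': 0.06571151649772337, 'eye': array([ 0.39451519, -0.05812255,  1.04688203]), 'orientation': array([-2.9456776 , -0.02618481, -1.60061907])}
wrist {'mtx': array([[299.95255882,   0.        , 253.9638641 ],
       [  0.        , 299.95255882, 189.74504606],
       [  0.        ,   0.        ,   1.        ]]), 'k1': -0.08065459771212383, 'eye': array([ 0.16439959, -0.66025221,  0.38297603]), 'orientation': array([ 2.84311746e+00, -1.99810981e-03,  1.93093717e+00])}
```

View pics/top0.png

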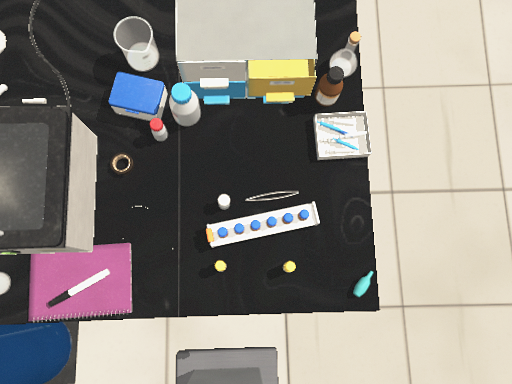

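View pics/side0.png

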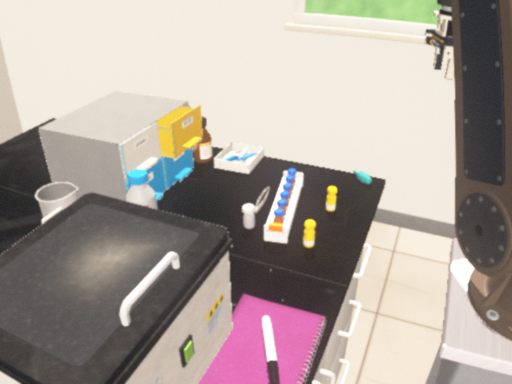

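The top view shows the white rack with its orange clip at (210,235) and six blue caps from (222,232) to (304,214). The look-alikes are yellow vials at (220,266) and (289,267). Other blue items that could confuse a mask are the blue box (138,95), the bottle cap (181,90) and the tray syringes (335,130). I choose the six caps inside the white rack.

```bash
cat > h.py <<'E'
import numpy as np, cv2
from scipy.spatial.transform import Rotation as R
def ray(p,uv):
    K=p["mtx"];k=p["k1"]
    d=(np.array(uv,float)-[K[0,2],K[1,2]])/[K[0,0],K[1,1]]
    s=d.copy()
    for _ in range(20):
        s=d/(1+k*(s**2).sum(-1,keepdims=True))
    v=np.concatenate([s,np.ones(s.shape[:-1]+(1,))],-1)
    return R.from_euler('xyz',p["orientation"]).apply(v)
def onplane(p,uv,z):
    v=ray(p,uv); return p["eye"]+v*((z-p["eye"][2])/v[...,2])[...,None]
def atdepth(p,uv,d):
    return p["eye"]+ray(p,uv)*np.array(d)[...,None]
def blobs(im,lo,hi,roi,mina=15):
    hsv=cv2.cvtColor(im,cv2.COLOR_RGB2HSV)
    m=cv2.inRange(hsv,lo,hi); x0,y0,x1,y1=roi
    mm=np.zeros_like(m); mm[y0:y1,x0:x1]=m[y0:y1,x0:x1]
    n,l,s,c=cv2.connectedComponentsWithStats(mm)
    return [(c[i],s[i],l==i) for i in range(1,n) if s[i][4]>=mina]
E
python3 - <<'E'
from h import *
from station import camera_params
for n,roi in (("top",(195,195,330,255)),("side",(262,165,305,232))):
    z=np.load(f"pics/{n}0.npz");p=camera_params(n);im,d=z["im"],z["d"]
    for c,s,m in sorted(blobs(im,(100,120,60),(125,255,255),roi),key=lambda b:b[0][0]):
        print(n,"cap",c.round(1),s[2:], onplane(p,c[None],.0625)[0].round(4), atdepth(p,c[None],[np.median(d[m])])[0].round(4))
    for c,s,m in blobs(im,(8,150,120),(20,255,255),roi): print(n,"clip",c.round(1),s[2:],onplane(p,c[None],.045)[0].round(4),atdepth(p,c[None],[np.median(d[m])])[0].round(4))
    x0,y0,x1,y1=roi
    cv2.imwrite(f"pics/{n}0crop.png",cv2.resize(im[y0:y1,x0:x1,::-1],None,fx=5,fy=5,interpolation=cv2.INTER_CUBIC))
E
```

```text
top cap [222.1 231.5] [ 9 10 68] [ 0.504  -0.0198  0.0625] [ 0.5043 -0.0198  0.0605]
top cap [238.6 227.8] [10  9 68] [ 0.511  -0.0549  0.0625] [ 0.5111 -0.0549  0.0623]
top cap [255.1 224.3] [ 9 10 66] [ 0.5176 -0.0901  0.0625] [ 0.5177 -0.0901  0.0614]
top cap [271.3 220.9] [ 9  9 63] [ 0.5238 -0.1248  0.0625] [ 0.524  -0.1249  0.0613]
top cap [287.9 217.1] [ 9  9 67] [ 0.5311 -0.1605  0.0625] [ 0.5313 -0.1606  0.0615]
top cap [304.  213.8] [ 9  9 65] [ 0.5373 -0.1952  0.0625] [ 0.5376 -0.1955  0.0607]
top clip [207.  235.5] [ 4 13 16] [0.4984 0.0132 0.045 ] [0.4985 0.0133 0.0443]
side cap [278.5 212.2] [ 8  7 46] [ 0.5031 -0.0158  0.0625] [ 0.503  -0.0155  0.0627]
side cap [281.5 202.3] [ 8  7 42] [ 0.5107 -0.0539  0.0625] [ 0.5098 -0.0514  0.0642]
side cap [285.7 190.3] [10 15 75] [ 0.5199 -0.1041  0.0625] [ 0.5186 -0.1004  0.0648]
side cap [290.7 174. ] [ 9 14 81] [ 0.5349 -0.1798  0.0625] [ 0.5371 -0.1862  0.0588]
side clip [278.2 220.7] [ 8  6 31] [ 0.5014 -0.0108  0.045 ] [ 0.5022 -0.0128  0.0435]
side clip [275.4 227.9] [12  6 55] [0.4973 0.0153 0.045 ] [0.4983 0.0126 0.0429]
```

View pics/top0crop.png

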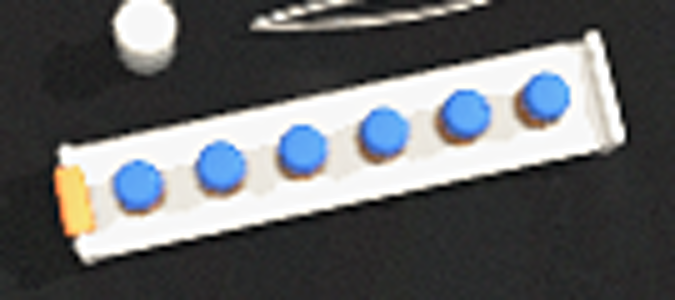

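The crop confirms it: orange clip at the left end, cap 1 beside it, six blue caps in line. Measured spacing is 35.7 mm against 36 mm, height is about 61–62 mm, and the rack's yaw is about 10.75°. I'll press with the closed fingers, jaws across the row, so the tip is 19 mm wide along it.

>>> {"op": "arm_command", "data": {"targets": [[[0, 0, 0.0874], [16.5, 38, -4], 1], [[0, 0, 0.0874], [16.5, 38, -4], 1], [[0, 0, 0.0874], [16.5, 38, -4], 1], [[0, 0, 0.0874], [16.5, 38, -4], 1], [[0, 0, 0.0874], [16.5, 38, -4], 1], [[0, 0, 0.0874], [16.5, 38, -4], 1], [[0, 0, 0.0874], [16.5, 38, -4], 1], [[0, 0, 0.0874], [16.5, 38, -4], 1]], "squeeze": 10}}

```text
t: 0.95
eef_pos: [0.3705, -0.3259, 0.3725]
ee_rot: [-3.141, 0.0, -2.078]
force: [0.7, -0.1, 0.1]
width: 0.0288
```

>>> {"op": "arm_command", "data": {"targets": [[[0, 0, 0.0874], [16.5, 38, -4], 1], [[0, 0, 0.0874], [16.5, 38, -4], 1], [[0, 0, 0.0874], [16.5, 38, -4], 1], [[0, 0, 0.0874], [16.5, 38, -4], 1], [[0, 0, 0.0874], [16.5, 38, -4], 1], [[0, 0, 0.0874], [16.5, 38, -4], 1], [[0, 0, 0.0874], [16.5, 38, -4], 1], [[0, 0, 0.0874], [16.5, 38, -4], 1]]}}

```text
t: 1.75
eef_pos: [0.5025, -0.0218, 0.3406]
ee_rot: [-3.141, 0.0, -1.379]
force: [0.8, -0.7, -0.4]
width: 0.0005
```

>>> {"op": "arm_command", "data": {"targets": [[[0, 0, 0], [0, 0, -10], 1], [[0, 0, 0], [0, 0, -10], 1], [[0, 0, 0], [0, 0, 0], 1], [[0, 0, 0], [0, 0, 0], 1]]}}

```text
t: 2.15
eef_pos: [0.5019, -0.0244, 0.3205]
ee_rot: [3.141, -0.0, -1.384]
force: [0.2, -0.2, -0.5]
width: 0.0006
```

```bash
python3 - <<'E'
from h import *
from station import *
s=get_state(); print(s["eef_pos"],s["ee_rot"])
p=camera_params("wrist"); im,d=grab_frame("wrist"); np.savez("pics/w1.npz",im=im,d=d)
cv2.imwrite("pics/w1.png",im[:,:,::-1])
for c,st,m in sorted(blobs(im,(100,120,60),(125,255,255),(0,0,512,384)),key=lambda b:b[0][1]):
    print(c.round(1),st[2:],onplane(p,c[None],.0625)[0].round(4),atdepth(p,c[None],[np.median(d[m])])[0].round(4))
im,d=grab_frame("side"); cv2.imwrite("pics/s1.png",cv2.resize(im[100:250,200:350,::-1],None,fx=4,fy=4))
E
```

```text
[ 0.50186257 -0.02436709  0.32047026] [ 3.14066006e+00 -2.32945588e-04 -1.38376333e+00]
[247.5  14.1] [ 30  31 712] [ 0.5328 -0.1608  0.0625] [ 0.5328 -0.1609  0.0618]
[247.7  64.6] [ 28  30 633] [ 0.5263 -0.1265  0.0625] [ 0.5263 -0.1266  0.0613]
[247.8 111.9] [ 27  27 533] [ 0.52   -0.0926  0.0625] [ 0.52   -0.0925  0.0614]
[248.  157.1] [ 25  25 492] [ 0.5135 -0.0578  0.0625] [ 0.5135 -0.0578  0.0623]
[248.3 198.4] [ 25  24 461] [ 0.507  -0.0235  0.0625] [ 0.5069 -0.0229  0.0606]
```

View pics/w1.png

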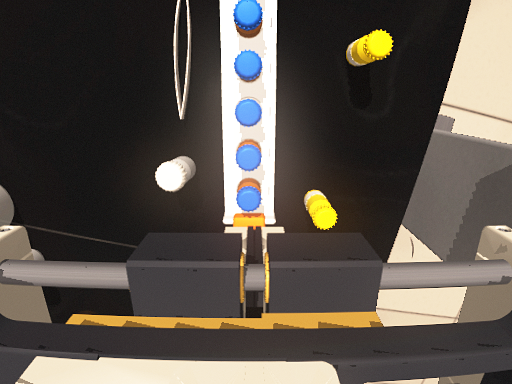

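View pics/s1.png

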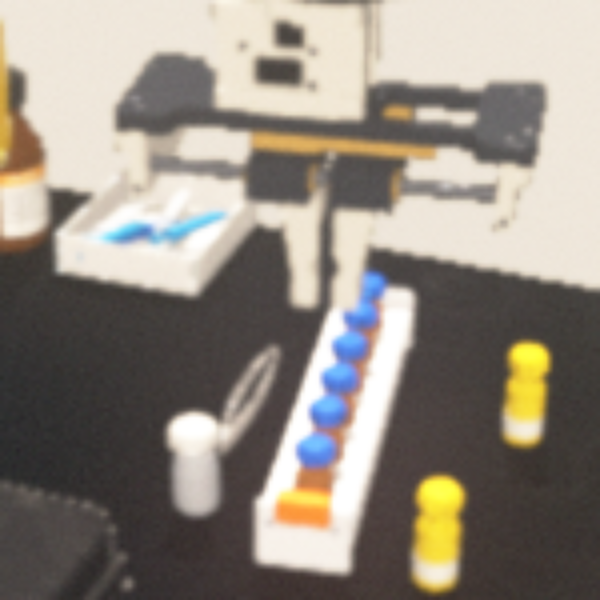

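The wrist view shows caps in a column at x≈248, from (248,198) for cap 1 upwards, clip at (249,220), and the two white fingertips at about (235,230) and (273,230). The side view shows the closed fingers over the clip end of the rack. Top and wrist measurements differ by about 3 mm, so I'm checking the fingertips against the calibration.

```bash
python3 - <<'E'
from h import *
from station import *
p=camera_params("wrist"); s=get_state()
z=np.load("pics/w1.npz");im,d=z["im"],z["d"]
Rc=R.from_euler('xyz',p["orientation"]);Rt=R.from_euler('xyz',s["ee_rot"])
def proj(P,p):
    c=R.from_euler('xyz',p["orientation"]).inv().apply(P-p["eye"]);a=c[:2]/c[2];a=a*(1+p["k1"]*(a@a));return a*p["mtx"][0,0]+p["mtx"][:2,2],c[2]
for h in (.159,.178): print(h,proj(s["eef_pos"]+Rt.apply([0,0,h]),p))
cv2.imwrite("pics/w1c.png",cv2.resize(im[170:330,190:320,::-1],None,fx=4,fy=4,interpolation=cv2.INTER_CUBIC)[:600])
# depth of fingers -> tool frame points
for (u,v) in [(232,228),(238,230),(270,230),(276,230),(254,232),(254,245)]:
    P=atdepth(p,np.array([[u,v]]),[d[v,u]])[0]; print(u,v,d[v,u],(Rt.inv().apply(P-s["eef_pos"])*1000).round(1))
E
```

```text
0.159 (array([255.21354858, 259.46000051]), np.float64(0.15571919392869926))
0.178 (array([255.10060605, 242.67920895]), np.float64(0.17387852639784532))
232 228 0.16420528 [ 12.2 -12.7 171.6]
238 230 0.16218278 [ 12.   -9.3 169.5]
270 230 0.16228299 [ 12.    8.  169.6]
276 230 0.16270743 [ 11.8  11.3 169.9]
254 232 0.3290175 [-60.6  -0.7 321.7]
254 245 0.33386722 [-76.6  -0.7 321.8]
```

View pics/w1c.png

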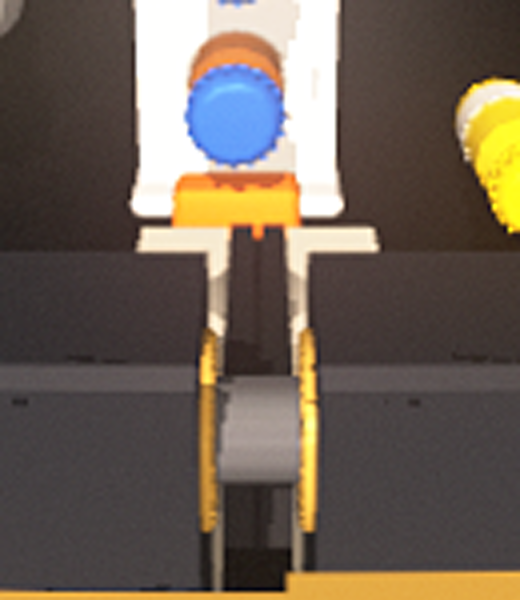

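Fingertips centre on the tool axis within 1 mm laterally. The wrist camera reads about 2.5 mm too far along the row, and correcting for that brings the two cameras into agreement: cap 1 ≈ (0.505, -0.020), step (6.7, -35.4) mm. I'm moving over cap 1.

>>> {"op": "arm_command", "data": {"targets": [[[0, 0, 0], [3, 5, -20], 1], [[0, 0, 0], [0, 0, -20], 1], [[0, 0, 0], [0, 0, -15], 1], [[0, 0, 0], [0, 0, -10], 1], [[0, 0, 0], [0, 0, 0], 1], [[0, 0, 0], [0, 0, 0], 1]]}}

```text
t: 2.85
eef_pos: [0.5055, -0.0187, 0.2563]
ee_rot: [-3.141, -0.0, -1.383]
force: [0.5, 0.8, 0.7]
width: 0.0007
```

```bash
python3 - <<'E'
from h import *
from station import *
s=get_state(); print(s["eef_pos"],s["force"])
im,d=grab_frame("side"); cv2.imwrite("pics/s2.png",cv2.resize(im[150:250,230:330,::-1],None,fx=6,fy=6,interpolation=cv2.INTER_CUBIC))
im,d=grab_frame("wrist"); cv2.imwrite("pics/w2.png",im[:,:,::-1])
E
```

```text
[ 0.5055409  -0.01872092  0.25625079] [0.54696113 0.81162561 0.72477971]
```

View pics/s2.png

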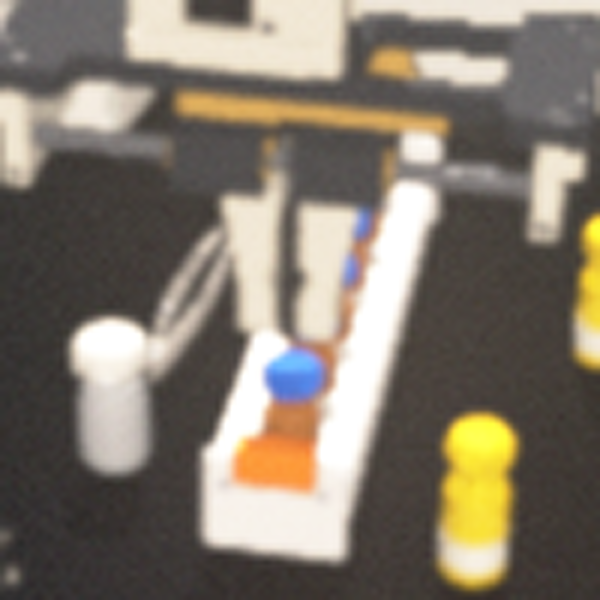

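View pics/w2.png

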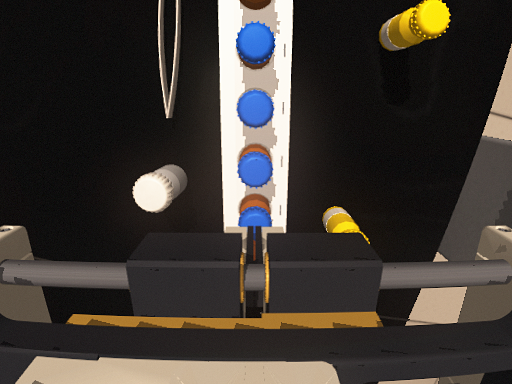

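The wrist view has the cap column (255) lined up with the finger gap (255). The side view has the tips at (288,335), directly above cap 1 at (295,370), about 15 mm clear. Now pressing cap 1 slowly.

>>> {"op": "arm_command", "data": {"targets": [[[0, 0, 0], [-0.5, 0, -4], 1], [[0, 0, 0], [0, 0, -3], 1], [[0, 0, 0], [0, 0, -2], 1], [[0, 0, 0], [0, 0, -2], 1], [[0, 0, 0], [0, 0, -1], 1], [[0, 0, 0], [0, 0, -1], 1], [[0, 0, 0], [0, 0, 0], 1]]}}

```text
t: 3.65
eef_pos: [0.5047, -0.0185, 0.2425]
ee_rot: [3.141, -0.0, -1.382]
force: [-0.9, 0.2, 0.9]
width: 0.0006
```

>>> {"op": "arm_command", "data": {"targets": [[[0, 0, 0], [0, 0, -1], 1], [[0, 0, 0], [0, 0, -1], 1], [[0, 0, 0], [0, 0, -1], 1]]}}

```text
t: 3.95
eef_pos: [0.505, -0.0185, 0.24]
ee_rot: [-3.141, -0.0, -1.382]
force: [-0.9, 0.1, 5.5]
width: 0.0002
```

Contact at about 62 mm with 5.5 N, as expected.

>>> {"op": "arm_command", "data": {"targets": [[[0, 0, 0], [0, 0, -1], 1], [[0, 0, 0], [0, 0, -1], 1], [[0, 0, 0], [0, 0, 0], 1]]}}

```text
t: 4.25
eef_pos: [0.505, -0.0185, 0.238]
ee_rot: [-3.141, -0.0, -1.382]
force: [-0.2, -0.7, 4.3]
width: 0.0004
```

>>> {"op": "arm_command", "data": {"targets": [[[0, 0, 0], [0, 0, -1], 1], [[0, 0, 0], [0, 0, -1], 1], [[0, 0, 0], [0, 0, 0], 1]]}}

```text
t: 4.55
eef_pos: [0.5052, -0.0184, 0.2364]
ee_rot: [-3.14, -0.0, -1.382]
force: [-1.5, 1.1, 8.3]
width: 0.0003
```

>>> {"op": "arm_command", "data": {"targets": [[[0, 0, 0], [0, 0, -0.5], 1], [[0, 0, 0], [0, 0, 0], 1]]}}

```text
t: 4.75
eef_pos: [0.5054, -0.0184, 0.2363]
ee_rot: [-3.14, -0.0, -1.382]
force: [-1.4, -0.2, 11.9]
width: 0.0004
```

Resistance rose from 5 N to 12 N with the pose stalled at tip z≈58.3 mm, so cap 1 is against its stop. Next is cap 2, tip kept about 10 mm above.

>>> {"op": "arm_command", "data": {"targets": [[[0, 0, 0], [0, 0, 6], 1], [[0, 0, 0], [0, 0, 6], 1], [[0, 0, 0], [2, -12, 0], 1], [[0, 0, 0], [2.5, -12, 0], 1], [[0, 0, 0], [2, -12.4, 0], 1], [[0, 0, 0], [0, 0, 0], 1], [[0, 0, 0], [0, 0, -2], 1], [[0, 0, 0], [0, 0, 0], 1]]}}

```text
t: 5.55
eef_pos: [0.5111, -0.0552, 0.2447]
ee_rot: [3.141, 0.0, -1.383]
force: [-0.1, -0.3, -0.5]
width: 0.0004
```

```bash
python3 - <<'E'
from h import *
from station import *
s=get_state(); print(s["eef_pos"],s["force"])
im,d=grab_frame("side"); cv2.imwrite("pics/s3.png",cv2.resize(im[150:250,230:330,::-1],None,fx=6,fy=6,interpolation=cv2.INTER_CUBIC))
p=camera_params("side")
for c,st,m in blobs(im,(100,120,60),(125,255,255),(262,165,305,232)): print(c.round(1),st[2:],atdepth(p,c[None],[np.median(d[m])])[0].round(4))
E
```

```text
[ 0.51107609 -0.05517178  0.2446916 ] [-0.12665016 -0.32253401 -0.47210602]
[281.2 203.4] [ 8  4 25] [ 0.5094 -0.0482  0.0633]
[278.3 214. ] [ 8  7 43] [ 0.503  -0.015   0.0585]
```

View pics/s3.png

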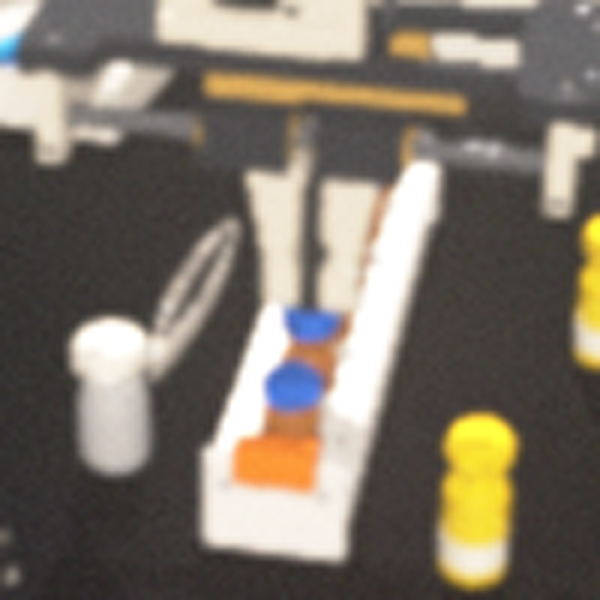

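Cap 1 has dropped (median height 62.7 → 58.5 mm; its top now at (295,380) in the crop). The rack hasn't moved and the fingers are over cap 2 at (312,320).

>>> {"op": "arm_command", "data": {"targets": [[[0, 0, 0], [0, 0, -1], 1], [[0, 0, 0], [0, 0, -1], 1], [[0, 0, 0], [0, 0, -1], 1], [[0, 0, 0], [0, 0, -1], 1], [[0, 0, 0], [0, 0, -1], 1], [[0, 0, 0], [0, 0, -1], 1], [[0, 0, 0], [0, 0, -1], 1], [[0, 0, 0], [0, 0, 0], 1]]}}

```text
t: 6.4
eef_pos: [0.5115, -0.0548, 0.2385]
ee_rot: [-3.141, -0.0, -1.382]
force: [-0.3, 0.7, 4.2]
width: 0.0004
```

>>> {"op": "arm_command", "data": {"targets": [[[0, 0, 0], [0, 0, -1], 1], [[0, 0, 0], [0, 0, -0.5], 1], [[0, 0, 0], [0, 0, 0], 1]]}}

```text
t: 6.7
eef_pos: [0.5114, -0.0549, 0.2369]
ee_rot: [-3.141, -0.0, -1.382]
force: [-0.5, -0.2, 5.9]
width: 0.0004
```

>>> {"op": "arm_command", "data": {"targets": [[[0, 0, 0], [0, 0, -0.5], 1], [[0, 0, 0], [0, 0, -0.5], 1], [[0, 0, 0], [0, 0, 0], 1]]}}

```text
t: 7.0
eef_pos: [0.5117, -0.0549, 0.2364]
ee_rot: [-3.14, -0.0, -1.382]
force: [-0.7, 0.1, 8.2]
width: 0.0009
```

>>> {"op": "arm_command", "data": {"targets": [[[0, 0, 0], [0, 0, -0.5], 1], [[0, 0, 0], [0, 0, 0], 1]]}}

```text
t: 7.2
eef_pos: [0.5119, -0.0548, 0.2364]
ee_rot: [-3.14, -0.0, -1.382]
force: [-2.7, 1.5, 12.3]
width: 0.0004
```

Cap 2 is on its stop (12.3 N, stalled at the same height). On to cap 3.

>>> {"op": "arm_command", "data": {"targets": [[[0, 0, 0], [0, 0, 6], 1], [[0, 0, 0], [0, 0, 6], 1], [[0, 0, 0], [2, -12, 0], 1], [[0, 0, 0], [2.5, -12, 0], 1], [[0, 0, 0], [2, -11.5, 0], 1], [[0, 0, 0], [0, 0, 0], 1], [[0, 0, 0], [0, 0, -2], 1], [[0, 0, 0], [0, 0, 0], 1]]}}

```text
t: 8.0
eef_pos: [0.5175, -0.0906, 0.2447]
ee_rot: [3.141, 0.0, -1.383]
force: [-0.1, 0.5, -0.6]
width: 0.0007
```

>>> {"op": "arm_command", "data": {"targets": [[[0, 0, 0], [0, 0, -1], 1], [[0, 0, 0], [0, 0, -1], 1], [[0, 0, 0], [0, 0, -1], 1], [[0, 0, 0], [0, 0, -1], 1], [[0, 0, 0], [0, 0, -1], 1], [[0, 0, 0], [0, 0, -1], 1], [[0, 0, 0], [0, 0, -1], 1], [[0, 0, 0], [0, 0, 0], 1]]}}

```text
t: 8.8
eef_pos: [0.518, -0.0903, 0.2385]
ee_rot: [-3.141, -0.0, -1.382]
force: [-0.7, 0.1, 4.1]
width: 0.0007
```

>>> {"op": "arm_command", "data": {"targets": [[[0, 0, 0], [0, 0, -1], 1], [[0, 0, 0], [0, 0, -1], 1], [[0, 0, 0], [0, 0, -0.5], 1], [[0, 0, 0], [0, 0, 0], 1]]}}

```text
t: 9.2
eef_pos: [0.5182, -0.0903, 0.2364]
ee_rot: [-3.14, -0.0, -1.382]
force: [-1.6, 0.8, 7.9]
width: 0.0001
```

>>> {"op": "arm_command", "data": {"targets": [[[0, 0, 0], [0, 0, -0.5], 1], [[0, 0, 0], [0, 0, 0], 1]]}}

```text
t: 9.4
eef_pos: [0.5184, -0.0904, 0.2364]
ee_rot: [-3.14, -0.001, -1.382]
force: [-2.9, -0.0, 11.9]
width: 0.0005
```

>>> {"op": "arm_command", "data": {"targets": [[[0, 0, 0], [0, 0, 6], 1], [[0, 0, 0], [0, 0, 6], 1], [[0, 0, 0], [2, -12, 0], 1], [[0, 0, 0], [2.5, -12, 0], 1], [[0, 0, 0], [2, -11.5, 0], 1], [[0, 0, 0], [0, 0, 0], 1], [[0, 0, 0], [0, 0, -2], 1], [[0, 0, 0], [0, 0, 0], 1]]}}

```text
t: 10.2
eef_pos: [0.524, -0.1261, 0.2446]
ee_rot: [3.141, 0.0, -1.383]
force: [-0.2, 0.1, 0.5]
width: 0.0007
```

```bash
python3 - <<'E'
from h import *
from station import *
s=get_state(); print(s["eef_pos"],s["force"])
im,d=grab_frame("side"); cv2.imwrite("pics/s4.png",cv2.resize(im[150:250,230:330,::-1],None,fx=6,fy=6,interpolation=cv2.INTER_CUBIC))
p=camera_params("wrist"); im,d=grab_frame("wrist"); cv2.imwrite("pics/w4.png",im[:,:,::-1])
for c,st,m in blobs(im,(100,120,60),(125,255,255),(0,0,512,384)): print(c.round(1),st[2:],atdepth(p,c[None],[np.median(d[m])])[0].round(4))
E
```

```text
[ 0.52400979 -0.12610541  0.24462775] [-0.18231093  0.14196317  0.54484803]
[251.1 109.7] [  39   38 1146] [ 0.54   -0.1988  0.0612]
[251.1 174.8] [  37   38 1044] [ 0.5336 -0.1642  0.0617]
[251.5 222.1] [ 32  30 299] [ 0.5279 -0.1352  0.0595]
[253.  312.3] [ 18  11 162] [ 0.5139 -0.0659  0.0531]
```

View pics/s4.png

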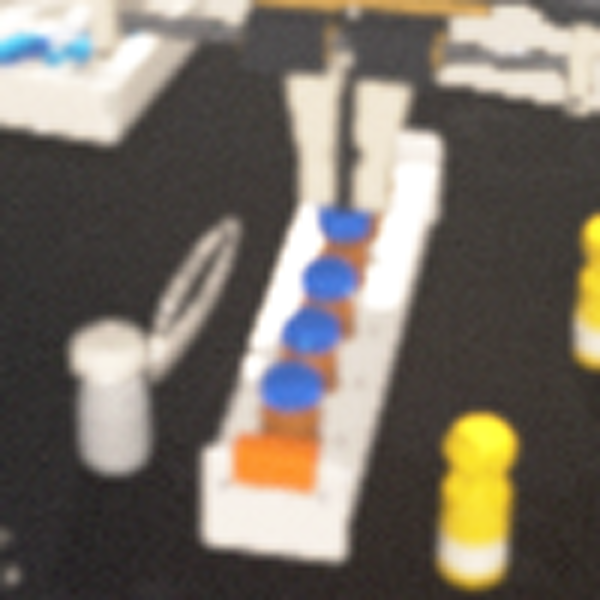

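View pics/w4.png

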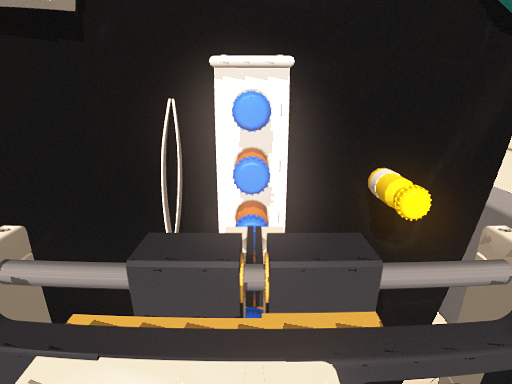

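Three caps are home, level and upright in the side view. In the wrist view the remaining caps sit at column 251 against the finger gap at 255, so I shift +1.5 mm in x before pressing cap 4.

>>> {"op": "arm_command", "data": {"targets": [[[0, 0, 0], [1.5, 0, 0], 1], [[0, 0, 0], [0, 0, -1], 1], [[0, 0, 0], [0, 0, -1], 1], [[0, 0, 0], [0, 0, -1], 1], [[0, 0, 0], [0, 0, -1], 1], [[0, 0, 0], [0, 0, -1], 1], [[0, 0, 0], [0, 0, -1], 1], [[0, 0, 0], [0, 0, -1], 1]]}}

```text
t: 11.1
eef_pos: [0.526, -0.1259, 0.2387]
ee_rot: [-3.141, -0.0, -1.382]
force: [-1.5, -0.2, 5.3]
width: 0.0002
```

>>> {"op": "arm_command", "data": {"targets": [[[0, 0, 0], [0, 0, -1], 1], [[0, 0, 0], [0, 0, -1], 1], [[0, 0, 0], [0, 0, -0.5], 1], [[0, 0, 0], [0, 0, 0], 1]]}}

```text
t: 11.5
eef_pos: [0.5262, -0.126, 0.2365]
ee_rot: [-3.14, -0.001, -1.382]
force: [-1.2, 0.2, 7.6]
width: 0.0005
```

>>> {"op": "arm_command", "data": {"targets": [[[0, 0, 0], [0, 0, -0.5], 1], [[0, 0, 0], [0, 0, 0], 1]]}}

```text
t: 11.7
eef_pos: [0.5264, -0.126, 0.2364]
ee_rot: [-3.14, -0.001, -1.382]
force: [-0.9, 0.1, 9.8]
width: 0.0004
```

Cap 4 is at the same stop height (0.2364, force rising). Cap 5 next.

>>> {"op": "arm_command", "data": {"targets": [[[0, 0, 0], [0, 0, 6], 1], [[0, 0, 0], [0, 0, 6], 1], [[0, 0, 0], [2, -12, 0], 1], [[0, 0, 0], [2.5, -12, 0], 1], [[0, 0, 0], [2, -11.5, 0], 1], [[0, 0, 0], [0, 0, 0], 1], [[0, 0, 0], [0, 0, -2], 1], [[0, 0, 0], [0, 0, 0], 1]]}}

```text
t: 12.5
eef_pos: [0.532, -0.1616, 0.2446]
ee_rot: [3.141, 0.0, -1.383]
force: [0.5, 0.5, 0.7]
width: 0.0006
```

>>> {"op": "arm_command", "data": {"targets": [[[0, 0, 0], [0, 0, -1], 1], [[0, 0, 0], [0, 0, -1], 1], [[0, 0, 0], [0, 0, -1], 1], [[0, 0, 0], [0, 0, -1], 1], [[0, 0, 0], [0, 0, -1], 1], [[0, 0, 0], [0, 0, -1], 1], [[0, 0, 0], [0, 0, -1], 1], [[0, 0, 0], [0, 0, 0], 1]]}}

```text
t: 13.3
eef_pos: [0.5325, -0.1614, 0.2386]
ee_rot: [-3.141, -0.0, -1.382]
force: [-1.0, 0.2, 4.0]
width: 0.0004
```

>>> {"op": "arm_command", "data": {"targets": [[[0, 0, 0], [0, 0, -1], 1], [[0, 0, 0], [0, 0, -1], 1], [[0, 0, 0], [0, 0, -0.5], 1], [[0, 0, 0], [0, 0, 0], 1]]}}

```text
t: 13.7
eef_pos: [0.5327, -0.1614, 0.2365]
ee_rot: [-3.14, -0.001, -1.382]
force: [-1.6, 1.3, 7.1]
width: 0.0005
```

>>> {"op": "arm_command", "data": {"targets": [[[0, 0, 0], [0, 0, -0.5], 1], [[0, 0, 0], [0, 0, 0], 1]]}}

```text
t: 13.9
eef_pos: [0.5329, -0.1614, 0.2364]
ee_rot: [-3.14, -0.001, -1.382]
force: [-2.3, 0.8, 10.3]
width: 0.0004
```

Cap 5 is home (10.3 N, stalled at 0.2364). Cap 6 next.

>>> {"op": "arm_command", "data": {"targets": [[[0, 0, 0], [0, 0, 6], 1], [[0, 0, 0], [0, 0, 6], 1], [[0, 0, 0], [2, -12, 0], 1], [[0, 0, 0], [2, -12, 0], 1], [[0, 0, 0], [2, -11.5, 0], 1], [[0, 0, 0], [0, 0, 0], 1], [[0, 0, 0], [0, 0, -2], 1], [[0, 0, 0], [0, 0, 0], 1]]}}

```text
t: 14.7
eef_pos: [0.538, -0.1971, 0.2446]
ee_rot: [3.141, 0.0, -1.383]
force: [-0.2, -0.1, 0.1]
width: 0.0004
```

>>> {"op": "arm_command", "data": {"targets": [[[0, 0, 0], [0, 0, -1], 1], [[0, 0, 0], [0, 0, -1], 1], [[0, 0, 0], [0, 0, -1], 1], [[0, 0, 0], [0, 0, -1], 1], [[0, 0, 0], [0, 0, -1], 1], [[0, 0, 0], [0, 0, -1], 1], [[0, 0, 0], [0, 0, -1], 1], [[0, 0, 0], [0, 0, 0], 1]]}}

```text
t: 15.5
eef_pos: [0.5385, -0.1969, 0.2386]
ee_rot: [-3.141, -0.0, -1.382]
force: [-0.6, 0.8, 4.1]
width: 0.0007
```

>>> {"op": "arm_command", "data": {"targets": [[[0, 0, 0], [0, 0, -1], 1], [[0, 0, 0], [0, 0, -1], 1], [[0, 0, 0], [0, 0, -0.5], 1], [[0, 0, 0], [0, 0, 0], 1]]}}

```text
t: 15.9
eef_pos: [0.5386, -0.197, 0.2364]
ee_rot: [-3.14, -0.001, -1.382]
force: [-1.5, 0.7, 6.6]
width: 0.0004
```

>>> {"op": "arm_command", "data": {"targets": [[[0, 0, 0], [0, 0, -0.5], 1], [[0, 0, 0], [0, 0, 0], 1]]}}

```text
t: 16.1
eef_pos: [0.5388, -0.197, 0.2364]
ee_rot: [-3.14, -0.001, -1.382]
force: [-1.2, 1.3, 11.1]
width: 0.0007
```

Cap 6 is home (11.1 N). I lift only 15 mm and look before leaving.

>>> {"op": "arm_command", "data": {"targets": [[[0, 0, 0], [0, 0, 7], 1], [[0, 0, 0], [0, 0, 8], 1], [[0, 0, 0], [0, 0, 0], 1], [[0, 0, 0], [0, 0, 0], 1]]}}

```text
t: 16.5
eef_pos: [0.5382, -0.1969, 0.2503]
ee_rot: [-3.141, 0.0, -1.383]
force: [-0.5, 0.2, -0.8]
width: 0.0003
```

```bash
python3 - <<'E'
from h import *
from station import *
p=camera_params("side"); im,d=grab_frame("side"); cv2.imwrite("pics/s5.png",cv2.resize(im[150:250,230:330,::-1],None,fx=6,fy=6,interpolation=cv2.INTER_CUBIC))
z=np.load("pics/side0.npz"); 
for uv in [(278.5,211),(281.5,201),(284.5,193),(287,184)]:
    u,v=map(int,uv)
    for dv in (0,1,2): print(uv,dv,atdepth(p,np.array([[u,v+dv]]),[d[v+dv,u]])[0].round(4)[2],end=' ')
    print()
E
```

```text
(278.5, 211) 0 0.0592 (278.5, 211) 1 0.0598 (278.5, 211) 2 0.0603 
(281.5, 201) 0 0.0596 (281.5, 201) 1 0.0592 (281.5, 201) 2 0.0591 
(284.5, 193) 0 0.0599 (284.5, 193) 1 0.06 (284.5, 193) 2 0.0594 
(287, 184) 0 0.0485 (287, 184) 1 0.0598 (287, 184) 2 0.0599
```

View pics/s5.png

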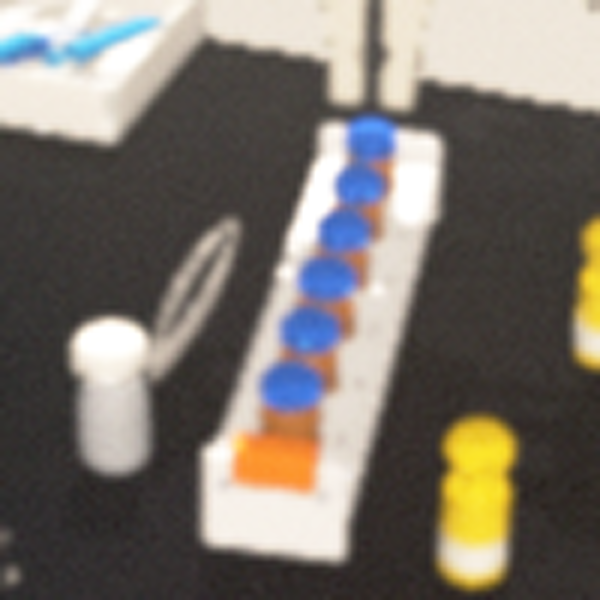

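All six caps look evenly seated at (292,385) to (370,137). The vials are upright and the rack is in place. Lifting clear, then a last check from above.

>>> {"op": "arm_command", "data": {"targets": [[[0, 0, 0], [0, 0, 20], 1], [[0, 0, 0], [0, 0, 30], 1], [[0, 0, 0], [0, -20, 30], 1], [[0, 0, 0], [0, -40, 20], 1], [[0, 0, 0], [0, -40, 0], 1], [[0, 0, 0], [0, -20, 0], 1], [[0, 0, 0], [0, 0, 0], 1], [[0, 0, 0], [0, 0, 0], 1]]}}

```text
t: 17.35
eef_pos: [0.5379, -0.3172, 0.3493]
ee_rot: [3.14, 0.001, -1.384]
force: [-0.2, -0.1, -0.2]
width: 0.0005
```

```bash
python3 - <<'E'
from h import *
from station import *
p=camera_params("top"); im,d=grab_frame("top"); z=np.load("pics/top0.npz")
for n,(i,dd) in {"before":(z["im"],z["d"]),"after":(im,d)}.items():
    for c,s,m in sorted(blobs(i,(100,120,60),(125,255,255),(195,195,330,255)),key=lambda b:b[0][0]):
        print(n,c.round(1),s[4],atdepth(p,c[None],[np.median(dd[m])])[0].round(4))
cv2.imwrite("pics/t6.png",im[:,:,::-1])
print(get_state()["eef_pos"],get_state()["force"])
E
```

```text
before [222.1 231.5] 68 [ 0.5043 -0.0198  0.0605]
before [238.6 227.8] 68 [ 0.5111 -0.0549  0.0623]
before [255.1 224.3] 66 [ 0.5177 -0.0901  0.0614]
before [271.3 220.9] 63 [ 0.524  -0.1249  0.0613]
before [287.9 217.1] 67 [ 0.5313 -0.1606  0.0615]
before [304.  213.8] 65 [ 0.5376 -0.1955  0.0607]
after [220.3 230.7] 32 [ 0.5065 -0.0158  0.0573]
[ 0.53803837 -0.31665782  0.34952957] [-0.32082125 -0.40246284  0.04821464]
```

View pics/t6.png

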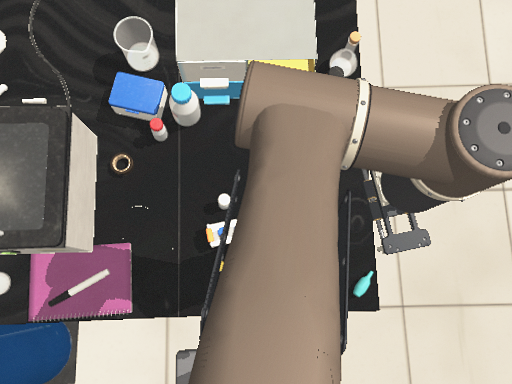

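The arm hides the rack from the top camera, so I swing back toward the start.

>>> {"op": "arm_command", "data": {"targets": [[[0, 0, 0], [-20, -25, 5], 1], [[0, 0, 0], [-30, -35, 5], 1], [[0, 0, 0], [-30, -35, 5], 1], [[0, 0, 0], [-30, -35, 5], 1], [[0, 0, 0], [-30, -35, 5], 1], [[0, 0, 0], [-30, -35, 0], 1], [[0, 0, 0], [-30, -35, 0], 1], [[0, 0, 0], [-30, -35, 0], 1]]}}

```text
t: 18.2
eef_pos: [0.3078, -0.5871, 0.3754]
ee_rot: [-3.141, -0.0, -1.381]
force: [-0.1, -1.4, -0.6]
width: 0.0005
```

>>> {"op": "arm_command", "data": {"targets": [[[0, 0, 0], [-30, -35, 0], 1], [[0, 0, 0], [-10, -15, 0], 1], [[0, 0, 0], [0, 0, 0], 1], [[0, 0, 0], [0, 0, 0], 1]]}}

```text
t: 18.6
eef_pos: [0.2689, -0.6363, 0.3747]
ee_rot: [-3.142, 0.001, -1.382]
force: [0.9, 1.2, -0.3]
width: 0.0006
```

```bash
python3 - <<'E'
from h import *
from station import *
p=camera_params("top"); im,d=grab_frame("top")
for c,s,m in sorted(blobs(im,(100,120,60),(125,255,255),(195,195,330,255)),key=lambda b:b[0][0]):
    print(c.round(1),s[4],atdepth(p,c[None],[np.median(d[m])])[0].round(4))
cv2.imwrite("pics/t7.png",im[:,:,::-1])
print(get_state()["eef_pos"],get_state()["force"],get_state()["t"])
E
```

```text
[222.2 231.6] 70 [ 0.5046 -0.0198  0.0561]
[238.8 227.9] 67 [ 0.5114 -0.0552  0.0564]
[255.  224.6] 66 [ 0.5176 -0.0899  0.0564]
[271.2 221.1] 64 [ 0.5243 -0.125   0.0564]
[287.5 217.6] 67 [ 0.5309 -0.1602  0.0565]
[303.7 214.1] 64 [ 0.5376 -0.1954  0.0571]
[ 0.26930468 -0.63597765  0.37500715] [-0.35962059  0.128667    0.50244145] 18.65
```

View pics/t7.png

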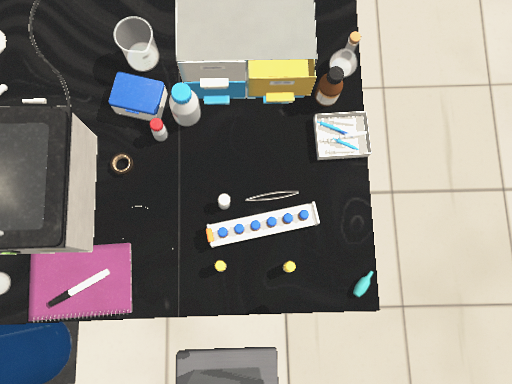

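All six caps now sit at one level (56.1–57.1 mm by the top camera, which reads about 1.5 mm low). Nothing around the rack has moved, so I'm handing in.

```bash
python3 -c "
from station import *
print(job_done())"
```

```text
the job is handed in; nothing more can be done
None
```

I pressed all six caps in one pass, from the orange-clip end to the far end, with the closed fingertips. Between caps the tips stayed about 12 mm or less above them. The job was handed in at about 18.7 s of the 51 s allowed, and the hand-in gave no verdict.

**Pressing:** each cap stalled at the same tip height of about 58.4 mm. The force rose there from about 4–5 N to 10–12 N, well under the 40 N limit.

**Last checks:**
- **Cap heights:** the top camera puts the caps at 56.1–57.1 mm, against 60.5–62.3 mm before. Home should read 58 mm, so that camera reads 1–2 mm low. Cap 6 reads about 0.7 mm higher than the rest, but it stalled at the same tip height.
- **Positions:** the cap centres are within about 0.5 mm of where they started. In the pictures the rack, the vials, the loose items and the yellow look-alikes show no movement.
- **Robot:** it is clear and touching nothing.

**Disagreement:** before the first press, the top and wrist cameras differed by about 3–4 mm on where the caps were. I corrected for this using the fingertips in the wrist view. At cap 4 I shifted another 1.5 mm in x.

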